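# Show the dot target to the inspection camera

## Task

Two calibration plates hang on the hook pegs of the small rack: take the blue one with the nine dots by its grip tab, lift it up and off its peg, and hold it still in the air in front of the inspection camera: upright, dots facing the lens square on and centred on it, 10 cm from the front of the lens. Finish while still holding it there with nothing else supporting it; leave the orange plate hanging, and do not bump the camera or the things standing about.

Things in the scene. Friction and masses are not known exactly. Their poses are not given: they have to be found in the camera images.
- dot_target: blue plate, loose, 40 to 95 g, 8 mm thick (x), hung upright on either peg. Origin: centre of its lower edge, z up; -x face: nine black dots on white, +x face plain. Panel 60 x 60 mm (z 0 to 60 mm); over it an open eye 22 mm wide (outside 38), its roof two 45 degree slopes meeting at z = 100 that rest on the peg; grip tab 26 mm wide (y), 10 thick (x), z 110 to 146
- dot_tab (a point): point in the middle of the blue plate's grip tab, 134 mm above its lower edge; pinch here from above across the thickness (x); axes as dot_target
- dot_face (a point): centre of the dot pattern on the blue plate's front face, 30 mm above its lower edge; its -x axis points straight out of the pattern, z up along the plate
- bar_target: the orange calibration plate with five black bars, same shape, size and axes as the blue one, hanging on the other peg; to be left hanging
- rack: fixed rack, origin centre of underside, base 110 x 170 mm. Two pegs, 8 mm thick, at y = +55 and -55 mm, level at z = 170 from a crossbar (x 13 to 27, top z = 174) along -x to x = -42, then a tip turned up to z = 184, ending at x = -51. Plates hang at x about -16, pattern to -x. To unhook: raise the plate 12 to 27 mm (best 20), then move it 50 mm or more along the rack's -x
- camera_stand: inspection camera on its stand, fixed; origin at the centre of the underside of the round foot (84 mm across), column 262 mm tall; the camera head (40 mm square, reaching 80 mm from the column along -x) is clamped to the column, lens axis 180 to 240 mm above the desk
- lens (a point): centre of the front of the camera's lens; the camera looks level along this point's -x axis, z up. The pattern's centre belongs 100 mm in front, at (-100, 0, 0) mm in this frame, with the plate's x axis the reverse of this x axis
- dropper_bottle: dropper bottle, 39 x 28 x 104 mm, standing, origin at the centre of its underside; leave alone
- spare_eyepiece: black microscope eyepiece, 41 mm wide, 57 mm tall, origin at the centre of its underside; leave alone
- spare_objective: black microscope objective, 62 mm wide, 37 mm tall, origin at the centre of its underside; leave alone
- pin_tin: small round tin, 55 mm wide, 23 mm tall, origin at the centre of its underside; leave alone

How it is judged:
By the outcome, as a careful person would: the job done as asked, in the order asked, and still so for the second after the job is handed in, while the arm keeps its last pose, push and grip.
It also fails if it takes over 40 s, if anything falls off the work surface, if the arm or the gripper's body presses on something with over 40 N, if the wrist force passes 120 N, or if a joint passes its speed limit or range.

## Robot

A 6-joint arm with a two-finger parallel gripper is mounted at the origin on a cart in front of the work surface, level with it; the furniture and walls round the work are solid. World frame = base frame: x ahead of the robot, y to its left, z up, the work surface at z = 0. Lengths are in mm, angles in rad, forces in N, time in s.
With the tool pointing down it reaches from about 350 to 975 mm from the base axis. Payload 7.1 kg.
Tool frame: the origin (TCP) lies between the finger pads; the fingertips stand 17 mm ahead of it and the grasp point (between the pads) lies 2 mm behind it; z points along the fingers, y is the line along which they close (so a half turn about z gives the same grasp; the last joint's range is limited). The gripper opens to 88 mm and grips with 3 to 60 N. Pads are 20 mm wide; open, the fingers measure 115 mm over their backs; the gripper's body (75 mm by 178 mm) begins 61 mm behind the grasp point.
Start: joints at [-1.353, 0.423, 1.63, -0, 1.089, -0.019], TCP at [146.64, -607.537, 239.675] pointing down, gripper open.
Joint ranges: [-3, 3], [-0.9, 2.11], [0.09, 2.58], [-1.31, 4.45], [0.11, 2.69], [-2.54, 2.54]. Speed limits (rad/s): [2.39, 2.39, 3.01, 3.14, 3.14, 3.14].

## Interface

Orientations are given as a rotation vector (axis times angle).
In Python, from workcell import ctrl gives the robot as it stands.
- The arm moves only by the tool jog_arm, called after "Request:" by a JSON object that holds its "api" and its "payload", one argument or row to a line. Schema: {"type":"object","properties":{"offsets":{"type":"array","items":{"type":"object","properties":{"tx":{"type":"number"},"ty":{"type":"number"},"tz":{"type":"number"},"drx":{"type":"number"},"dry":{"type":"number"},"drz":{"type":"number"}},"additionalProperties":false},"minItems":1,"maxItems":5},"jaw":{"type":"number"},"only":{"type":"string"},"quiet":{"type":"boolean"},"lines":{"type":"string"}},"required":["offsets"],"additionalProperties":false}. offsets is a list of rows, 1 to 5 of them, each an object with the fields tx, ty, tz (the shift in normalised numbers (1 is 300 mm)), drx, dry, drz (a rotation vector in fractions of the full range, 1 being 60 degrees); a field left out counts as zero; each row shifts and turns the commanded pose from where the row before left it, along the tool's axes as they then stand; what a row does not reach is not made up. A row lasts 1/12 s, in which the tool goes at most 41.7 mm and 0.125 rad, less where a joint would pass 70% of its speed; a pose out of reach is approached as far as the arm can. jaw is the finger opening in mm, set as the call begins (left out keeps the last). The fingers move at their own pace and stop on an object; the grip force is fixed at half the most. Time passes only in rows, so rows that do not move let the fingers close. The tool returns the time, the measured TCP pose, the force, the opening and the grip force at its end. only (a regular expression) keeps the lines of the reply that match it, lines (a string "A,B") keeps lines A to B, and quiet returns only ok. A shift or turn number past 1, either way, is cut back to 1. Input that does not fit is refused with a message, and nothing moves.
- ctrl.get_obs(): the state, without advancing time (a new reading comes with each control period).
- ctrl.get_image(name): name is "side" or "top"; returns a dict with "img" (480x640x3 uint8, red, green, blue), "fx", "fy", "cx", "cy" (pixels), "R" (3x3) and "t" (3): a world point X has camera coordinates R X + t. Camera axes: x right, y down, z forward; pixel columns grow to the right and rows downward; lengths in mm; the calibration is good to about 2 mm. A picture is of the moment at which its call begins. There is no depth.
- ctrl.close_job(): hands the job in; it is judged then, once.
The state is a dict: "t": time; "qpos": joint angles; "qvel": joint speeds; "joint_torque": joint torques, N m; "ee_pos": TCP position; "orientation": TCP orientation; "ft_force": force on the tool from outside, world axes, zero at the start; "moment": the same for the moment, N m; "width": finger opening in mm; "grasp_force": force on a finger pad.
Only numpy, scipy, OpenCV 4.12 (cv2) and the standard library are available. Lean on these libraries where they do the work, as an engineer would, in place of code of your own. Each camera call takes 0.05 s, during which the arm holds its last target. There are 200 camera calls.

## Working session

There is one attempt and no reset: what is moved stays moved. The work goes in short steps, Python scripts to look and compute and a tool call to move; the robot and the scene stay as the last step left them, time stands still between calls to the robot, and variables do not carry over. Pictures are saved under pics/ and viewed, at most 10 in all, crops included, and the job is handed in when it is done.

```bash
ls; mkdir -p pics; python3 - <<'E'
from workcell import ctrl
import cv2,pickle
d={}
for n in("side","top"):
    r=ctrl.get_image(n); d[n]=r; cv2.imwrite(f"pics/{n}0.png",r["img"][:,:,::-1])
    print(n,r["fx"],r["cx"],r["cy"],r["R"],r["t"])
pickle.dump(d,open("cam0.pkl","wb"))
o=ctrl.get_obs();print(o["t"],o["ee_pos"],o["orientation"])
E
```

```text
pics
workcell.py
side 520.4805259442569 332.056292919842 244.1180359208111 [[ 0.30745631 -0.95142845  0.01595348]
 [-0.43272383 -0.15472813 -0.88814936]
 [ 0.84747903  0.26616367 -0.45927791]] [-228.02597434  304.56572133  928.65819372]
top 542.7315816025531 318.16466279807486 231.26037846221374 [[ 0.00810702 -0.99992731  0.00892526]
 [-0.99165472 -0.00918777 -0.12859429]
 [ 0.12866695 -0.00780826 -0.99165712]] [ -96.68352075  457.22489661 1577.59260058]
0.1 [ 146.53796281 -607.10172005  239.00569745] [-3.11831285e+00 -3.70835409e-01  1.55009700e-04]
```

View pics/side0.png

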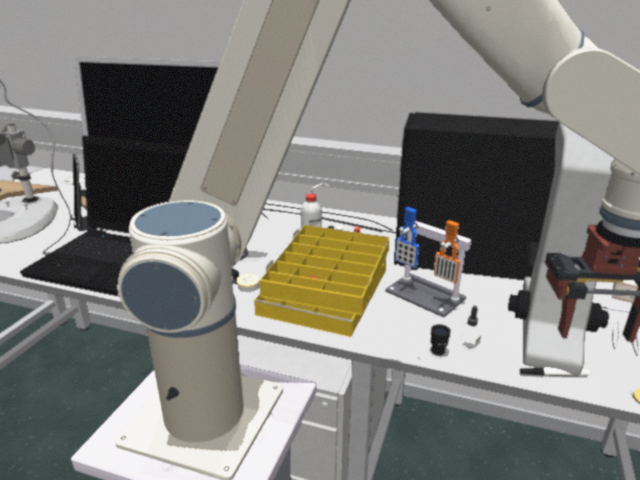

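View pics/top0.png

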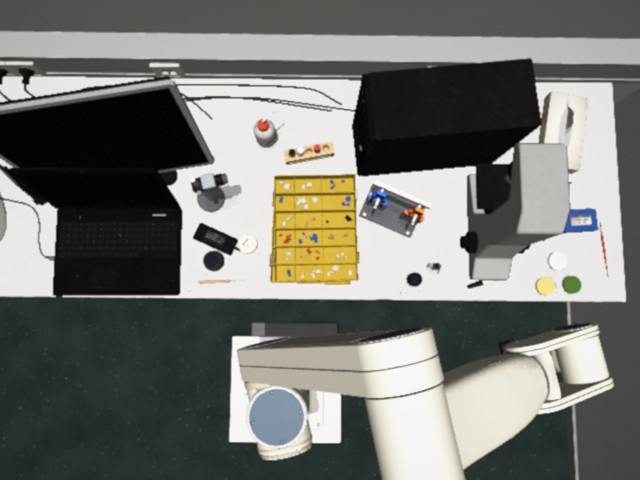

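The side view shows the rack at about (430,260), with blue on the left peg (408,240) and orange on the right (450,255). The top view shows the rack at (395,208) and the camera stand at (210,190), which the arm hides in the side view. I'll enlarge both.

```bash
python3 - <<'E'
import cv2,numpy as np
s=cv2.imread("pics/side0.png");t=cv2.imread("pics/top0.png")
cv2.imwrite("pics/c1.png",cv2.resize(s[200:320,380:480],None,fx=5,fy=5,interpolation=cv2.INTER_CUBIC))
a=cv2.resize(t[175:245,350:440],None,fx=6,fy=6,interpolation=cv2.INTER_CUBIC) #540x420
b=cv2.resize(t[165:235,185:225],None,fx=6,fy=6,interpolation=cv2.INTER_CUBIC) #240x420
cv2.imwrite("pics/c2.png",np.hstack([a,b]))
E
```

```text
(no output)
```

View pics/c1.png

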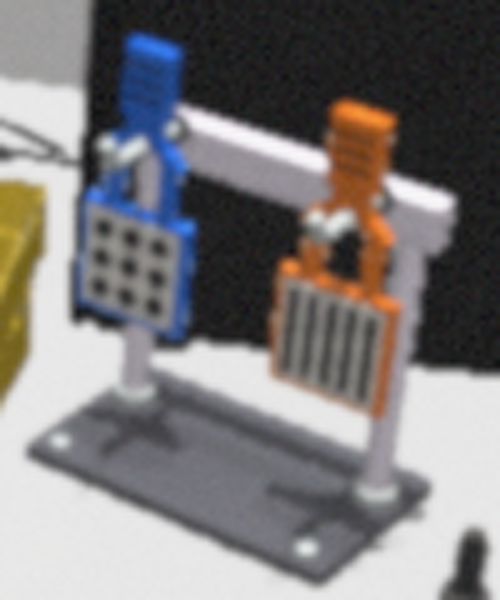

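View pics/c2.png

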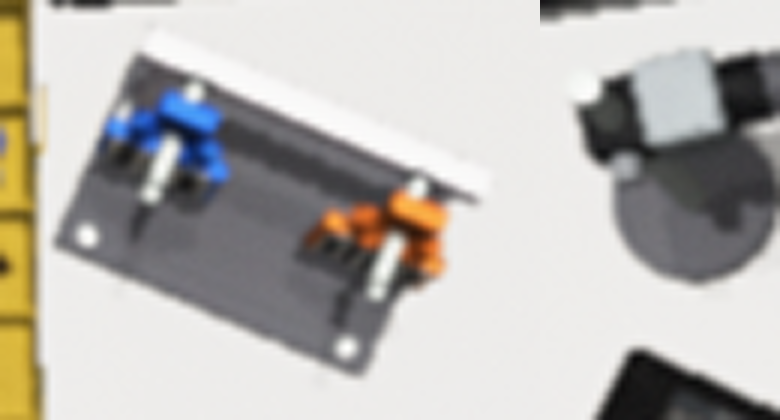

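The rack is seen well in both views: base corners, peg tips, and the blue middle dot at crop (128,268). I'll fit the rack pose and check the plate against it.

```bash
cat > h.py <<'E'
import numpy as np,pickle
from scipy.optimize import least_squares
C=pickle.load(open("cam0.pkl","rb"))
def proj(n,X):
    c=C[n];p=c["R"]@np.asarray(X,float)+c["t"]
    return np.array([c["fx"]*p[0]/p[2]+c["cx"],c["fy"]*p[1]/p[2]+c["cy"]])
def tri(obs):
    s=least_squares(lambda X:np.concatenate([proj(n,X)-p for n,p in obs]),[600,0,100]);return s.x,s.fun
def rz(x,y,a,P): 
    c,s=np.cos(a),np.sin(a);return np.array([x+c*P[0]-s*P[1],y+s*P[0]+c*P[1],P[2]])
def onplane(n,p,z):
    return least_squares(lambda q:proj(n,[q[0],q[1],z])-p,[600,0]).x
S=lambda u,v:np.array([380+(u+.5)/5-.5,200+(v+.5)/5-.5])
T=lambda u,v:np.array([350+(u+.5)/6-.5,175+(v+.5)/6-.5])
E
python3 - <<'E'
from h import *
O=[("top",T(55,243),(-55,85,6)),("top",T(360,377),(-55,-85,6)),("top",T(137,55),(55,85,6)),("top",T(148,200),(-51,55,182)),("top",T(378,295),(-51,-55,182)),
("side",S(28,452),(-55,85,5)),("side",S(320,580),(-55,-85,2)),("side",S(430,490),(55,-85,5)),("side",S(107,150),(-48,55,178)),("side",S(318,224),(-48,-55,178))]
f=lambda q:np.concatenate([proj(n,rz(*q,P))-p for n,p,P in O])
s=least_squares(f,[600,-300,0],loss="soft_l1");print(s.x,np.degrees(s.x[2]),f(s.x).reshape(-1,2).round(1).tolist())
q=s.x
print("dot pred",proj("side",rz(*q,(-20,55,106))),"seen",S(128,268))
print("tabtop pred",proj("side",rz(*q,(-16,55,222))),S(155,42),proj("top",rz(*q,(-16,55,222))),T(190,103))
print("tri tab",tri([("side",S(155,42)),("top",T(190,103))]),rz(*q,(-16,55,222)))
print("tri otab",tri([("side",S(365,108)),("top",T(420,205))]),rz(*q,(-16,-55,222)))
c=C["side"];print("sidecam",-c["R"].T@c["t"])
E
```

```text
[ 5.27725952e+02 -3.12615195e+02 -4.03176129e-01] -23.100290584583412 [[-0.7, 0.3], [0.4, 0.4], [-0.3, -1.0], [-0.1, 0.3], [-0.7, 0.7], [-0.6, -1.1], [0.6, 1.0], [1.6, -1.3], [0.5, -0.3], [-0.2, -0.4]]
dot pred [405.75357598 252.37052705] seen [405.2 253.2]
tabtop pred [410.75195351 207.88056659] [410.6 208. ] [381.00247659 193.6021037 ] [381.25 191.75]
tri tab (array([ 539.76328398, -255.57958911,  219.6563194 ]), array([ 0.39196529, -0.03418947, -0.43449348,  0.09816567])) [ 534.58763819 -255.74765382  222.        ]
tri otab (array([ 495.26730557, -356.6317203 ,  220.89648262]), array([ 0.12375548, -0.01376055, -0.1468709 ,  0.02543027])) [ 491.43004221 -356.92779965  222.        ]
sidecam [-585.11747343 -417.00059219  700.64985031]
```

```bash
python3 - <<'E'
from h import *
print("box corner",tri([("side",np.array([407,114])),("top",np.array([360,173]))]))
for n,p in dict(tablefront=(400,298),micFL=(472,279),micFR=(512,279),foot=(211.2,198.3)).items(): print(n,onplane("top",np.array(p,float),0))
for z in(200,300):print("mic left front at z",z,onplane("top",np.array([468,240.]),z))
import cv2
t=cv2.imread("pics/top0.png")
cv2.imwrite("pics/c3.png",cv2.resize(t[160:220,180:250],None,fx=8,fy=8,interpolation=cv2.INTER_CUBIC))
E
```

```text
box corner (array([ 544.6523179 , -205.44878464,  431.43811851]), array([-10.06313603,   0.84014658,  10.15962979,  -2.38074044]))
tablefront [ 264.03504187 -337.96399365]
micFL [ 322.21098426 -554.25243398]
micFR [ 323.22830291 -674.27939875]
foot [559.83174028 232.63143968]
mic left front at z 200 [ 416.33146697 -488.18134054]
mic left front at z 300 [ 404.73652538 -459.52978945]
```

View pics/c3.png

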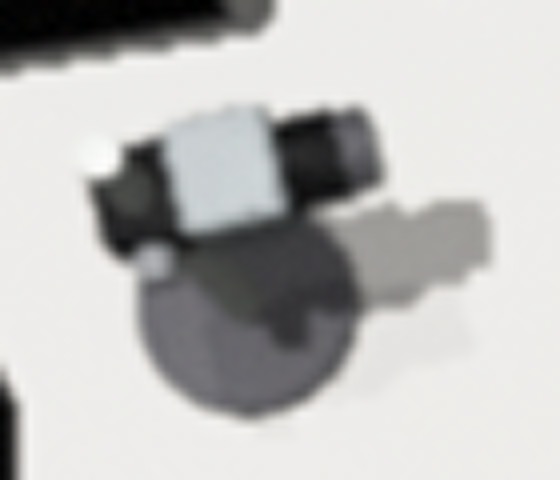

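The camera head's lens points right in the crop, with its front near (375,148), and the foot centre is at (248,305). Next I'll check clearance to the black box behind the rack.

```bash
python3 - <<'E'
from h import *
a=onplane("side",np.array([500,275.]),0);b=onplane("side",np.array([535,279.]),0);print("box foot pts",a,b)
for z in(0,200,300,350,400):
    print(z,onplane("top",np.array([360,173.]),z),onplane("top",np.array([466,165.]),z),"side corner",proj("side",[*onplane("top",np.array([360,173.]),z),z]))
for z in (180,210,240): print("lens",z,onplane("top",np.array([180+375/8,160+148/8]),z),"head back",onplane("top",np.array([180+150/8,160+200/8]),z))
print("coltop",proj("top",[560,232.6,262]), (proj("top",[560,232.6,262])-[180,160])*8)
E
```

```text
box foot pts [ 688.10975559 -486.14220013] [ 697.53518703 -574.44548845]
0 [ 643.02340154 -219.60162598] [ 671.51461424 -545.69735775] side corner [397.7475707  266.29309162]
200 [ 594.773084   -202.42964225] [ 619.75572191 -488.36803596] side corner [392.97355002 204.0339383 ]
300 [ 570.64792523 -193.84365046] [ 593.87627575 -459.70337506] side corner [390.21125195 168.0101436 ]
350 [ 558.58534584 -189.55065455] [ 580.93655267 -445.37104461] side corner [388.71860866 148.54422301]
400 [ 546.52276646 -185.25765863] [ 567.99682959 -431.03871417] side corner [387.14341425 128.00173329]
lens 180 [580.63070183 157.33455999] head back [561.88857153 232.83833578]
lens 210 [573.78718939 152.40082614] head back [555.43441415 226.3360621 ]
lens 240 [566.94367694 147.4670923 ] head back [548.98025678 219.83378842]
coltop [192.10680371 178.89185911] [ 96.85442969 151.13487288]
```

Units first: shifts go in shares of 300 mm and turns go in shares of 60 degrees. So 30 mm / 300 = 0.1, -25 mm / 300 = -0.0833.

Request:
{"api": "jog_arm", "payload": {
  "offsets": [
    {"tx":0.1, "ty":-0.0833, "tz":-0.0167},
    {"tx":0.1, "ty":-0.0833, "tz":-0.0167},
    {"tx":0.1, "ty":-0.0833, "tz":-0.0167},
    {"tx":0.1, "ty":-0.0833, "tz":-0.0167},
    {"tx":0.1, "ty":-0.0833, "tz":-0.0167}
  ],
  "jaw": 60
}}

```text
t: 0.52
ee_pos: [263.6, -449.1, 264.5]
orientation: [-3.119, -0.37, 0.0]
ft_force: [1.1, 0.5, -0.7]
width: 61.0
grasp_force: 0.0
```

Request:
{"api": "jog_arm", "payload": {
  "offsets": [
    {"tx":0.1, "ty":-0.0833, "tz":-0.0167},
    {"tx":0.1, "ty":-0.0833, "tz":-0.0167},
    {"tx":0.1, "ty":-0.0833, "tz":-0.0167},
    {"tx":0.1, "ty":-0.0833, "tz":-0.0167},
    {"tx":0.1, "ty":-0.0833, "tz":-0.0167}
  ]
}}

```text
t: 0.93
ee_pos: [380.2, -292.3, 289.8]
orientation: [-3.119, -0.371, 0.0]
ft_force: [1.7, 0.3, 0.4]
width: 60.3
grasp_force: 0.0
```

Request:
{"api": "jog_arm", "payload": {
  "offsets": [
    {"tx":0.1, "ty":-0.0833},
    {"tx":0.1, "ty":-0.0833},
    {"drz":-0.1108},
    {"drz":-0.1108},
    {"drz":-0.1108}
  ]
}}

```text
t: 1.35
ee_pos: [426.6, -230.3, 289.4]
orientation: [-3.004, -0.918, 0.001]
ft_force: [0.2, -0.2, -0.5]
width: 59.9
grasp_force: 0.0
```

Request:
{"api": "jog_arm", "payload": {
  "offsets": [
    {"drz":-0.1108},
    {"drz":-0.1108},
    {"drz":-0.1108},
    {"drz":-0.1108},
    {"drz":-0.1108}
  ]
}}

```text
t: 1.77
ee_pos: [426.0, -231.3, 289.4]
orientation: [-2.618, -1.735, 0.0]
ft_force: [0.1, -1.3, -0.9]
width: 60.0
grasp_force: 0.0
```

```bash
python3 - <<'E'
from workcell import ctrl
import cv2,numpy as np
from scipy.spatial.transform import Rotation as R
o=ctrl.get_obs();M=R.from_rotvec(o["orientation"]).as_matrix();print(o["ee_pos"],M.round(4).tolist(),"yaw y",np.degrees(np.arctan2(M[1,1],M[0,1])),o["qpos"])
r=ctrl.get_image("side"); cv2.imwrite("pics/side1.png",r["img"][:,:,::-1])
E
```

```text
[ 425.9900805  -231.29262176  289.36510945] [[0.3896, 0.921, -0.0006], [0.921, -0.3896, 0.0004], [0.0001, -0.0007, -1.0]] yaw y -22.929970192114315 [-5.21978713e-01  1.53752593e-01  1.88238713e+00  1.80137912e-05
  1.10619014e+00 -1.21783275e-01]
```

View pics/side1.png

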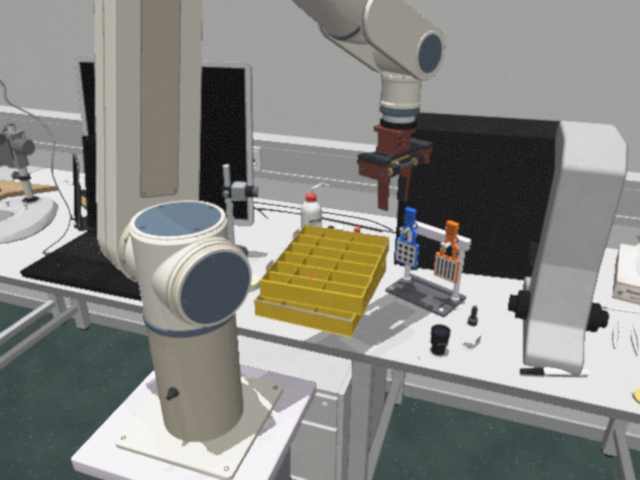

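The camera stand is now visible: column at (228,205), head at (240,190). I'll enlarge it.

```bash
python3 - <<'E'
import cv2,numpy as np
s=cv2.imread("pics/side1.png")
cv2.imwrite("pics/c4.png",cv2.resize(s[155:260,210:275],None,fx=5.5,fy=5.5,interpolation=cv2.INTER_CUBIC))
E
```

```text
(no output)
```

View pics/c4.png

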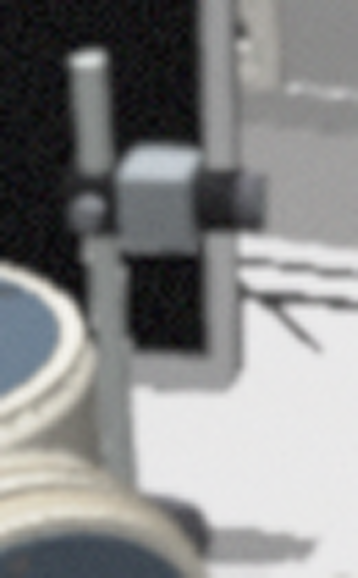

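```bash
python3 - <<'E'
from h import *
s=lambda u,v:np.array([210+(u+.5)/5.5-.5,155+(v+.5)/5.5-.5]); t=lambda u,v:np.array([180+(u+.5)/8-.5,160+(v+.5)/8-.5])
X,f=tri([("side",s(263,200)),("top",t(375,147))]);print("lens",X,f)
Ct,f2=tri([("side",s(87,56)),("top",t(100,155))]);print("coltop",Ct,f2)
ft=onplane("top",t(248,305),4);print("foot",ft)
for c in(Ct[:2],ft,(Ct[:2]+ft)/2):
    d=X[:2]-c;print(np.hypot(*d),np.degrees(np.arctan2(d[1],d[0])))
# head axis direction using edges of grey box & barrel in top crop (z~h+20 for box top)
h=X[2]
for p,q,z in [((165,145),(268,108),h+20),((185,235),(288,208),h+20),((280,122),(365,106),h+8),((300,205),(383,184),h+8)]:
    d=onplane("top",t(*q),z)-onplane("top",t(*p),z);print("edge",np.degrees(np.arctan2(d[1],d[0])))
for p,q,z in [((165,145),(185,235),h+20),((268,108),(288,208),h+20),((365,106),(383,184),h)]:
    d=onplane("top",t(*q),z)-onplane("top",t(*p),z);print("perp",np.degrees(np.arctan2(d[1],d[0]))+90,np.hypot(*d))
E
```

```text
lens [579.35281211 157.23704693 191.23514678] [ 0.21292852  0.00087488 -0.19914962  0.08870902]
coltop [559.69448698 234.11797774 260.39297999] [ 0.46446691  0.01094806 -0.41518423  0.20608785]
foot [560.9378601  233.85163721]
79.35444076701337 -75.6568863067005
78.79661098096472 -76.48485776650355
79.0734617761549 -76.06941180230471
edge -69.05404963497593
edge -74.35231395732619
edge -78.45917869946592
edge -74.85716674275751
perp -75.76059210459712 31.300309612286842
perp -77.11664845734344 34.66272352747631
perp -75.63723006427477 27.6111758687344
```

Lens at about (579.5, 157, 191), looking along -76° at 79 mm from the column axis, which matches the 80 mm given. Blue tab at about (537, -256, 210), yaw -23°. I'll move over it and descend.

In the tool's units: 28 mm / 300 = 0.0933, 7 mm / 300 = 0.0233.

Request:
{"api": "jog_arm", "payload": {
  "offsets": [
    {"tx":0.0233, "ty":0.0933},
    {"tx":0.0233, "ty":0.0933},
    {"tx":0.0233, "ty":0.0933},
    {"ty":0.0933},
    {}
  ]
}}

```text
t: 2.23
ee_pos: [540.2, -257.3, 288.9]
orientation: [2.625, 1.726, -0.0]
ft_force: [-1.4, -0.1, -0.6]
width: 59.7
grasp_force: 0.0
```

Request:
{"api": "jog_arm", "payload": {
  "offsets": [
    {"tz":0.06},
    {"tz":0.06},
    {"tz":0.06},
    {"tz":0.0467},
    {"tz":0.0433}
  ]
}}

```text
t: 2.65
ee_pos: [535.7, -255.8, 207.4]
orientation: [-2.624, -1.724, 0.002]
ft_force: [0.2, 0.4, 0.4]
width: 59.4
grasp_force: 0.0
```

Request:
{"api": "jog_arm", "payload": {
  "offsets": [
    {},
    {}
  ]
}}

```text
t: 2.82
ee_pos: [536.1, -256.0, 208.2]
orientation: [-2.623, -1.725, 0.002]
ft_force: [-0.2, -0.1, -0.3]
width: 60.0
grasp_force: 0.0
```

```bash
python3 - <<'E'
from workcell import ctrl
import cv2
a=[]
from h import *
for n in("side","top"):
    r=ctrl.get_image(n); cv2.imwrite(f"pics/{n}2.png",r["img"][:,:,::-1])
s=cv2.imread("pics/side2.png");t=cv2.imread("pics/top2.png")
a=cv2.resize(s[130:290,360:480],None,fx=3.3,fy=3.3,interpolation=cv2.INTER_CUBIC)
b=cv2.resize(t[120:240,350:450],(400,528-48),interpolation=cv2.INTER_CUBIC)
H=max(a.shape[0],b.shape[0]);a=cv2.copyMakeBorder(a,0,H-a.shape[0],0,0,0);b=cv2.copyMakeBorder(b,0,H-b.shape[0],0,0,0)
cv2.imwrite("pics/c5.png",np.hstack([a,b]));print(a.shape,b.shape)
for z in(250,350,400):print("monitor",z,onplane("top",np.array([213,160.]),z))
E
```

```text
(528, 396, 3) (528, 400, 3)
monitor 250 [613.26985075 183.19628376]
monitor 350 [586.92072283 164.03061262]
monitor 400 [573.74615887 154.44777705]
```

View pics/c5.png

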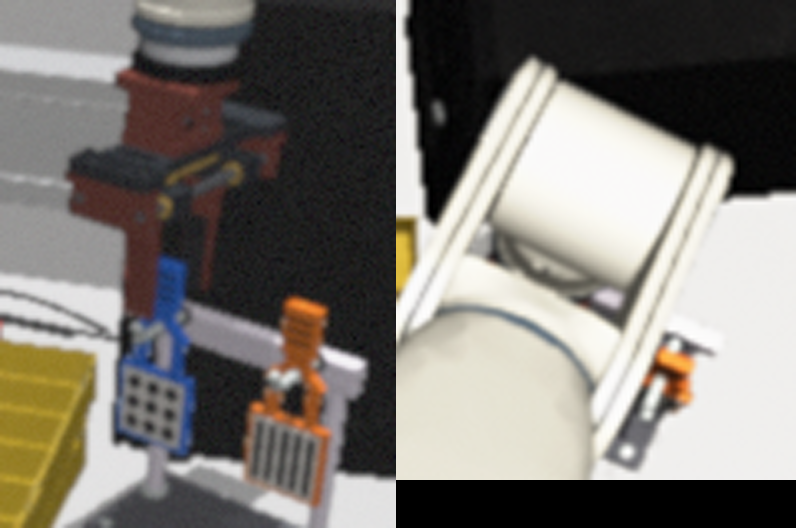

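The tab sits between the fingers, with the near finger at (140,290) in the crop and the tab at (170,285). Closing.

Request:
{"api": "jog_arm", "payload": {
  "offsets": [
    {},
    {},
    {},
    {},
    {}
  ],
  "jaw": 0
}}

```text
t: 3.33
ee_pos: [537.5, -256.4, 208.9]
orientation: [2.623, 1.728, 0.0]
ft_force: [0.4, -0.1, 0.2]
width: 30.5
grasp_force: 0.0
```

Request:
{"api": "jog_arm", "payload": {
  "offsets": [
    {},
    {},
    {},
    {},
    {}
  ]
}}

```text
t: 3.75
ee_pos: [537.4, -256.4, 208.7]
orientation: [-2.624, -1.728, 0.0]
ft_force: [0.7, 0.2, 0.5]
width: 9.9
grasp_force: 30.0
```

```bash
python3 - <<'E'
from h import *
print(tri([("side",np.array([252,66.])),("top",np.array([178,82.]))]),tri([("side",np.array([253,223.])),("top",np.array([213,160.]))]))
E
```

```text
(array([725.68333342, 222.94540563, 482.72399386]), array([ 1.18114046,  0.00865776, -0.89277858,  0.40510819])) (array([666.27937171, 221.14682301,  49.64212428]), array([-0.16639245, -0.0011408 ,  0.15389879, -0.06964447]))
```

In the tool's units: -4 mm / 300 = -0.0133.

Request:
{"api": "jog_arm", "payload": {
  "offsets": [
    {"tz":-0.0133},
    {"tz":-0.0133},
    {"tz":-0.0133},
    {"tz":-0.0133},
    {"tz":-0.0133}
  ]
}}

```text
t: 4.17
ee_pos: [537.5, -256.4, 229.3]
orientation: [2.623, 1.728, 0.0]
ft_force: [0.9, 0.6, -0.6]
width: 9.9
grasp_force: 30.0
```

Request:
{"api": "jog_arm", "payload": {
  "offsets": [
    {},
    {}
  ]
}}

```text
t: 4.33
ee_pos: [537.6, -256.5, 229.1]
orientation: [2.623, 1.728, 0.001]
ft_force: [-1.0, 1.0, -0.6]
width: 10.0
grasp_force: 30.0
```

```bash
python3 - <<'E'
from workcell import ctrl
import cv2
from h import *
r=ctrl.get_image("side"); s=np.ascontiguousarray(r["img"][:,:,::-1]); cv2.imwrite("pics/side3.png",s)
o=ctrl.get_obs();print(o["ee_pos"],o["ft_force"],o["width"],o["grasp_force"])
cv2.imwrite("pics/c6.png",cv2.resize(s[180:290,380:480],None,fx=5,fy=5,interpolation=cv2.INTER_CUBIC))
E
```

```text
[ 537.38320418 -256.39640429  228.76538602] [ 0.26158114 -0.37170381 -1.17719452] 9.97970490191211 29.99910682439804
```

View pics/c6.png

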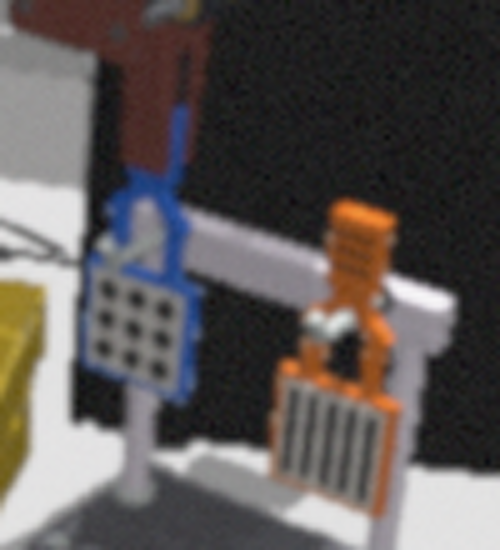

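The plate is lifted 20 mm and hangs upright, middle dot at crop (133,325); the peg is clear below the eye's roof. I'll back out along the rack's -x and compute the dot's offset from the TCP.

In the tool's units: -18 mm / 300 = -0.06, -16 mm / 300 = -0.0533.

Request:
{"api": "jog_arm", "payload": {
  "offsets": [
    {"ty":-0.0333},
    {"ty":-0.0467},
    {"ty":-0.0533},
    {"ty":-0.06},
    {"ty":-0.06}
  ]
}}

```text
t: 4.8
ee_pos: [466.7, -226.3, 228.5]
orientation: [2.622, 1.727, 0.0]
ft_force: [3.1, -4.8, -0.1]
width: 10.0
grasp_force: 30.0
```

Request:
{"api": "jog_arm", "payload": {
  "offsets": [
    {"ty":-0.0333, "tz":-0.0167},
    {"tz":-0.05},
    {"tz":-0.0667},
    {"tz":-0.0667},
    {}
  ]
}}

```text
t: 5.22
ee_pos: [459.7, -223.0, 292.4]
orientation: [2.62, 1.725, 0.005]
ft_force: [0.5, -0.7, -0.0]
width: 10.3
grasp_force: 30.0
```

```bash
python3 - <<'E'
from h import *
a=np.radians(-23.);ty=np.array([np.cos(a),np.sin(a),0]);tx=np.array([-np.sin(a),np.cos(a),0])
tcp=np.array([537.4,-256.4,229.0])
g=lambda q:tcp-4*ty+q[0]*tx+[0,0,q[1]]
s=least_squares(lambda q:proj("side",g(q))-[406.2,244.6],[0,-100]);print("tool-x offset, z offset of dot_face",s.x)
from workcell import ctrl
from scipy.spatial.transform import Rotation as R
o=ctrl.get_obs();M=R.from_rotvec(o["orientation"]).as_matrix();print(o["ee_pos"],M.round(4).tolist(),np.degrees(np.arctan2(M[1,1],M[0,1])))
E
```

```text
tool-x offset, z offset of dot_face [   1.98420164 -103.72619113]
[ 459.67610938 -222.98981407  292.39056981] [[0.395, 0.9187, 0.005], [0.9187, -0.395, -0.0022], [-0.0001, 0.0055, -1.0]] -23.267440761337742
```

In the tool's units: 0.092 rad / 1.0472 = 0.0879.

Request:
{"api": "jog_arm", "payload": {
  "offsets": [
    {"drz":0.0879},
    {"drz":0.0879},
    {"drz":0.0879},
    {"drz":0.0879},
    {"drz":0.0879}
  ]
}}

```text
t: 5.63
ee_pos: [457.7, -222.0, 287.7]
orientation: [-2.95, -1.077, 0.002]
ft_force: [1.0, -0.0, -0.9]
width: 9.8
grasp_force: 30.0
```

Request:
{"api": "jog_arm", "payload": {
  "offsets": [
    {"drz":0.0879},
    {"drz":0.0879},
    {"drz":0.0879},
    {"drz":0.0879},
    {"drz":0.0879}
  ]
}}

```text
t: 6.05
ee_pos: [457.7, -222.0, 287.7]
orientation: [-3.118, -0.376, 0.002]
ft_force: [0.3, -0.2, -1.4]
width: 9.8
grasp_force: 30.0
```

Request:
{"api": "jog_arm", "payload": {
  "offsets": [
    {"tx":0.0333, "ty":-0.0367},
    {"tx":0.0667, "ty":-0.0767},
    {"tx":0.0667, "ty":-0.0767},
    {"tx":0.0667, "ty":-0.0767},
    {"tx":0.0667, "ty":-0.0767}
  ]
}}

```text
t: 6.47
ee_pos: [520.4, -99.3, 287.7]
orientation: [-3.117, -0.383, 0.002]
ft_force: [-0.4, -0.7, -0.5]
width: 9.9
grasp_force: 30.0
```

Request:
{"api": "jog_arm", "payload": {
  "offsets": [
    {"tx":0.0667, "ty":-0.0767},
    {"tx":0.0667, "ty":-0.0767},
    {"tx":0.0667, "ty":-0.0767},
    {"tx":0.05, "ty":-0.0567},
    {"tx":0.04, "ty":-0.0467}
  ]
}}

```text
t: 6.88
ee_pos: [580.9, 19.4, 287.5]
orientation: [-3.117, -0.385, 0.002]
ft_force: [0.7, -0.7, -0.9]
width: 10.0
grasp_force: 30.0
```

Request:
{"api": "jog_arm", "payload": {
  "offsets": [
    {"tx":0.0333, "ty":-0.0367},
    {"tx":0.0233, "ty":-0.0267},
    {},
    {},
    {}
  ]
}}

```text
t: 7.3
ee_pos: [592.3, 39.2, 288.4]
orientation: [3.118, 0.383, -0.001]
ft_force: [-0.4, -1.1, -0.8]
width: 9.7
grasp_force: 30.0
```

```bash
python3 - <<'E'
from h import *
from workcell import ctrl
import cv2
from scipy.spatial.transform import Rotation as R
o=ctrl.get_obs();M=R.from_rotvec(o["orientation"]).as_matrix();print(o["ee_pos"],M.round(4).tolist(),np.degrees(np.arctan2(M[1,1],M[0,1])),o["qpos"])
for n in("side","top"):
    r=ctrl.get_image(n); cv2.imwrite(f"pics/{n}4.png",r["img"][:,:,::-1])
print(proj("side",[605,55,191]),proj("side",[579.5,157,191]),proj("top",[605,55,191]))
s=cv2.imread("pics/side4.png")
cv2.imwrite("pics/c7.png",cv2.resize(s[110:260,205:365],None,fx=4.9,fy=4,interpolation=cv2.INTER_CUBIC))
E
```

```text
[592.32098804  39.21316507 288.41576866] [[0.9703, 0.2419, -0.0007], [0.2419, -0.9703, -0.0003], [-0.0008, 0.0001, -1.0]] -76.00381428220483 [ 4.61832536e-02  3.25733909e-01  1.65619331e+00 -2.76635310e-04
  1.16040022e+00  1.37281056e+00]
[297.32854413 192.62200558] [257.7323775  191.03087208] [264.44325896 169.12433978]
```

In the tool's units: 4.9 mm / 300 = 0.0163, 4.8 mm / 300 = 0.016.

Request:
{"api": "jog_arm", "payload": {
  "offsets": [
    {"tx":0.016, "ty":-0.0147, "tz":-0.0067},
    {"tx":0.016, "ty":-0.0147, "tz":-0.0067},
    {"tx":0.0163, "ty":-0.015, "tz":-0.0053},
    {},
    {}
  ]
}}

```text
t: 7.82
ee_pos: [604.0, 56.9, 294.4]
orientation: [3.118, 0.385, 0.001]
ft_force: [0.5, 0.6, -1.1]
width: 10.0
grasp_force: 30.0
```

Request:
{"api": "jog_arm", "payload": {
  "offsets": [
    {},
    {},
    {},
    {}
  ]
}}

```text
t: 8.15
ee_pos: [603.5, 56.3, 294.2]
orientation: [-3.118, -0.383, 0.0]
ft_force: [-0.3, 0.2, -0.5]
width: 9.9
grasp_force: 30.0
```

```bash
python3 - <<'E'
from h import *
from workcell import ctrl
import cv2
for i in range(3):
    o=ctrl.get_obs();print(o["ee_pos"],o["orientation"],o["width"])
    s=np.ascontiguousarray(ctrl.get_image("side")["img"][:,:,::-1])
cv2.imwrite("pics/side5.png",s)
print("expected panel corners px in crop:")
d=np.array([np.cos(np.radians(-76)),np.sin(np.radians(-76)),0]);l=np.array([-d[1],d[0],0])
fc=np.array([603.7,59.8,191])
for u,v in((-30,-30),(-30,30),(30,30),(30,-30)): print((proj("side",fc+8*d+u*l+[0,0,v])-[205,110])*[4,4])
cv2.imwrite("pics/c8.png",cv2.resize(s[110:255,205:345],None,fx=4,fy=4,interpolation=cv2.INTER_CUBIC))
E
```

```text
[603.51696159  56.2735939  294.22498653] [-3.11810926e+00 -3.83388819e-01  2.95320016e-04] 9.946742934547656
[603.56821077  56.26731152 294.24027633] [-3.11810604e+00 -3.83319983e-01  2.06272340e-04] 10.13221092272409
[603.59246713  56.25804588 294.22022088] [ 3.11811333e+00  3.83349391e-01 -1.61799394e-04] 9.629786869666614
expected panel corners px in crop:
[368.72799748 390.78999739]
[367.33364274 304.20378076]
[378.92698591 271.78444562]
[380.04184053 355.73427078]
```

View pics/c8.png

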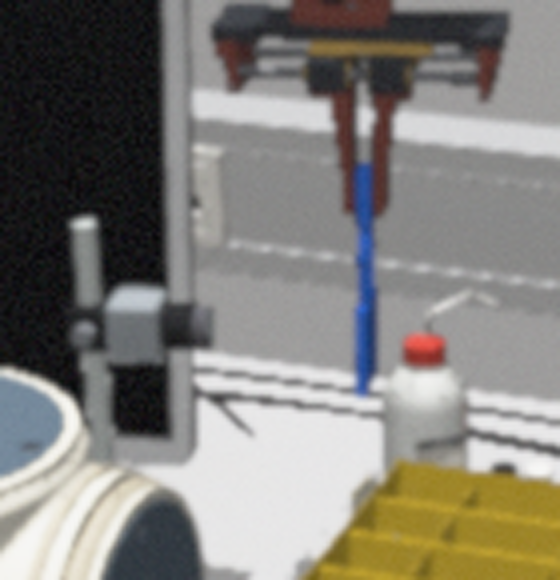

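The plate hangs plumb between the fingers, panel at about (367,340) in the crop, with the lens front at (211,326). I'll refine numerically by fitting the blue silhouette.

```bash
python3 - <<'E'
from h import *
import cv2
from workcell import ctrl
from scipy.spatial.transform import Rotation as R
def fit(img,tcp,M,roi,full):
    x0,x1,y0,y1=roi;f=img[y0:y1,x0:x1].astype(float)  # BGR
    w=np.clip((f[:,:,0]-f[:,:,2]-30)/120,0,1)*(f[:,:,0]-f[:,:,1]>15)
    k=4
    def ren(q):
        m=np.zeros(((y1-y0)*k,(x1-x0)*k),np.uint8)
        P=lambda x,y,z:((proj("side",tcp+M@np.array([y,x,0])*1.0+[0,0,z+q[1]-30]+q[0]*M[:,0]+q[2]*M[:,1])-[x0,y0]+.5)*k)
        pts=np.array([P(x,y,z) for x in(-4,4) for y in(-30,30) for z in(0,60)])
        cv2.fillConvexPoly(m,cv2.convexHull(np.round(pts*16).astype(np.int32)),255,shift=4)
        return cv2.resize(m,(x1-x0,y1-y0),interpolation=cv2.INTER_AREA)/255.
    # silhouettes: compare extents via moments of the panel-bottom region
    return w,ren
o=ctrl.get_obs();M=R.from_rotvec(o["orientation"]).as_matrix();tcp=np.array(o["ee_pos"])
s=cv2.imread("pics/side5.png")
w,ren=fit(s,tcp,M,(285,310,170,220),0)
r=ren([2,-103.7,0])
print("row sums seen (from y=170)",w.sum(1).round(1)[8:42]);print("row sums model",r.sum(1).round(1)[8:42])
c=np.arange(25)+285
for a in(20,26,32): print(170+a,"centroid seen",(w[a]*c).sum()/w[a].sum(),"model",(r[a]*c).sum()/r[a].sum())
# second view: the plate at the rack in side3 (dots): centroid of 9 dots' white sticker
t=cv2.imread("pics/side3.png")[230:266,392:424]
g=cv2.cvtColor(t,cv2.COLOR_BGR2HSV);m=((g[:,:,1]<70)&(g[:,:,2]>0)).astype(np.uint8)
b=((g[:,:,1]>110)&(g[:,:,0]>95)&(g[:,:,0]<130)).astype(np.uint8)
ys,xs=np.nonzero(b);print("blue ext",xs.min()+392,xs.max()+392,ys.max()+230)
E
```

```text
row sums seen (from y=170) [1.8 1.8 1.9 2.  2.2 2.1 2.  2.  2.6 3.  2.7 2.4 2.2 2.2 2.3 2.3 2.3 2.3
 2.3 2.2 2.2 2.2 2.2 2.2 2.2 1.8 1.6 1.4 1.4 1.4 0.8 0.  0.  0. ]
row sums model [1.9 3.6 3.9 4.4 4.7 5.1 5.6 6.1 6.4 6.5 6.5 6.5 6.4 6.3 6.3 6.3 6.3 6.3
 6.3 6.3 6.3 6.3 6.1 5.7 5.4 5.1 4.6 4.2 3.9 3.6 1.2 0.  0.  0. ]
190 centroid seen 295.5851851851852 model 296.7971985383678
196 centroid seen 295.63003663003667 model 296.88143036386447
202 centroid seen 295.57364341085275 model 296.44160583941607
blue ext 396 420 259
```

```bash
python3 - <<'E'
from h import *
import cv2
s=cv2.imread("pics/side5.png")
for y in(172,196,200):print(y,s[y,291:302].tolist())
d=np.array([np.cos(np.radians(-76)),np.sin(np.radians(-76)),0]);l=np.array([-d[1],d[0],0])
tcp=np.array([603.55,56.27,294.2])
for q in(-4,4):
  for u in(-30,30):print(q,u,proj("side",tcp+q*d+(u+2)*l+[0,0,-110]))
E
```

```text
172 [[140, 140, 140], [136, 136, 136], [141, 132, 131], [158, 118, 106], [174, 99, 69], [169, 88, 44], [156, 90, 62], [142, 108, 100], [133, 127, 124], [132, 135, 135], [133, 134, 134]]
196 [[154, 155, 154], [156, 150, 150], [157, 134, 127], [161, 104, 82], [161, 86, 48], [138, 70, 30], [111, 56, 35], [110, 76, 63], [132, 118, 116], [150, 148, 146], [154, 154, 154]]
200 [[156, 155, 154], [154, 151, 152], [145, 124, 120], [152, 94, 75], [156, 80, 40], [137, 70, 34], [108, 56, 26], [106, 73, 64], [133, 119, 115], [151, 149, 148], [154, 155, 154]]
-4 -30 [293.78841768 199.14911705]
-4 30 [296.76474055 190.65192403]
4 -30 [296.86337868 199.27552582]
4 30 [299.72364623 190.77093742]
```

```bash
python3 -c "
from workcell import ctrl
o=ctrl.get_obs();print(o['t'],o['width'],o['grasp_force'],abs(o['qvel']).max())
print(ctrl.close_job())"
```

```text
8.3 9.597106606735741 29.999816715717316 0.0016123783325348653
the job is handed in; nothing more can be done
None
```

I handed the job in at 8.3 s with the arm holding the blue dot plate still and upright in front of the camera lens, dots towards the lens. By my image measurements it is square on, centred and 10 cm away to within about 2 mm and 1–2°, and the orange plate was still hanging when last seen, just after the blue plate was lifted; no verdict was returned.

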